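# Loosen the clamp ring of a sample-tube station and swing its hold-down plate clear

## Robot

A 7-joint arm with a two-finger parallel gripper is mounted at the origin on the work surface. World frame = base frame: x ahead of the robot, y to its left, z up, the work surface at z = 0. Lengths are in m, angles in rad, forces in N, time in s.
With the tool pointing down it reaches from about 0.4 to 0.875 m from the base axis. Payload 6.5 kg.
Tool frame: the origin (TCP) lies at the very end of the fingers, on their centre line; the grasp point (between the pads) lies 19 mm behind it; z points along the fingers, y is the direction in which the jaws open and shut (so a half turn about z gives the same grasp; the last joint's range is limited). The gripper opens to 85 mm and grips with 20 to 120 N. Pads are 22 mm wide; open, the fingers measure 114 mm over their backs; the gripper's body (76 mm by 85 mm) begins 54 mm behind the grasp point. The pads swing forward as they close: fully open they stand 13 mm farther back than shut.
Start: joints at [-1.309, 0.536, -0.004, 1.538, 0.003, 1.067, -0.071], TCP at [0.209, 0.615, 0.231] pointing down, gripper open.
Joint ranges: [-2.7, 2.7], [-0.37, 2.16], [-1.27, 1.26], [0.24, 2.4], [-1.31, 4.45], [0.19, 1.91], [-2.76, 2.76]. Speed limits (rad/s): [2.39, 2.39, 3.14, 3.14, 3.14, 3.14, 3.14].

## Interface

Orientations are given as a unit quaternion [x, y, z, w].
In Python, from bench import telemetry, eyes, robot gives the robot as it stands. The module is installed in compiled form; this text tells all that it offers.
- The arm moves only by the tool apply_moves, never from a script. Its argument "rows" is a list of rows, each a list of 7 numbers: the opening in per cent of the stroke, from 0 (shut) to 100 (fully open), then the shift along the tool's x, y, z normalised to -1 to 1, where 1 is 0.06 m, then the turn, a rotation vector about the tool's x, y, z normalised to -1 to 1, where 1 is 4 degrees. In form: [[jaw, x, y, z, rx, ry, rz], ...]. A call has 1 to 8 rows; each row shifts and turns the commanded pose from where the row before left it, along the tool's axes as they then stand; what a row does not reach is not made up. A row lasts 1/8 s, in which the tool goes at most 62.5 mm and 10.7 degrees, less where a joint would pass 70% of its speed; a pose out of reach is approached as far as the arm can. A call with a number of a shift or a turn outside -1 to 1 is refused whole. A call with a gripper value outside its range is refused whole. The fingers move at their own pace and stop on an object; the grip force is fixed at half the most. Time passes only in rows, so rows that do not move let the fingers close. It gives the time, the measured TCP pose, the force and the opening at its end, in the units of the state.
- telemetry.get_obs(): the state, without advancing time (a new reading comes with each control period).
- eyes.get_image(name): name is "scene" or "side" or "wrist"; returns a dict with "image" (400x640x3 uint8, red, green, blue), "intrinsics" (3x3 intrinsics, pixels), "position" and "attitude" of the camera in the world. Camera axes: x right, y down, z forward; pixel columns grow to the right and rows downward; lengths in m; the calibration is good to about 2 mm. The wrist camera is an equidistant fisheye: a pixel r from the principal point sees the ray r / f radians off the axis. A picture is of the moment at which its call begins. There is no depth.
- robot.sign_off(): hands the job in, once; it reports no verdict.
The state is a dict: "time": time; "qpos": joint angles; "qd": joint speeds; "joint_efforts": joint torques, N m; "position": TCP position; "eef_rot": TCP orientation; "wrist_force": force on the tool from outside, world axes, zero at the start; "torque": the same for the moment, N m; "width": opening from 0.0 (shut) to 1.0 (fully open).
Only numpy, scipy, OpenCV 4.12 (cv2) and the standard library are available. Lean on these libraries where they do the work, as an engineer would, in place of code of your own. Each camera call takes 0.05 s, during which the arm holds its last target.

## Task

Loosen the big knurled clamp ring on the sample-tube block by two full turns anticlockwise (seen from above), no more, by rolling a fingertip round its rim, so that its pointer ridge lies along the hold-down plate again. Then push the plate's upright post sideways with a finger gently until the plate has swung clear of all the tubes. Nothing is to be gripped or lifted, the plate must not be forced aside before the ring is loose, and the bottles and the swab tray must be left where they stand.

Things in the scene. Friction and masses are not known exactly. Their poses are not given: they have to be found in the camera images.
- station: white tube block, 110 x 225 x 60 mm (x, y, z in its own frame), fixed to the table. Its origin is on the table under the stud, which is the common vertical axis of ring and plate; the block reaches from 62 mm behind the origin (own -y) to 163 mm ahead of it (own +y). Eight white tube caps (17 mm wide, top at z = 84 mm) stand in two rows at own x = +-16 mm, y = 66 to 138 mm, under the plate. The steel stud is 20 mm thick and ends 161 mm above the table.
- ring (a joint): turn of the clamp ring on its stud, rad, growing anticlockwise seen from above = loosening. 0: pointer ridge exactly along own +y of the block; it starts tightened, within 0.25 rad of 0. Two full turns = 12.57. It is stiff (0.08 N m, about 2 N at the rim), stays where it is left, climbs 2 mm a turn and runs off its thread at 18.5.
- ring_top (a point): centre of the ring's top face, on the stud's axis, 124 mm above the table when tight. The ring is a black disc of 90 mm diameter over its knurls (40 upright ribs, each 4 mm wide, standing 1.5 mm proud, 7 mm apart) and 28 mm high, too wide to take between the fingers: its rim spans heights 96 to 124 mm when tight, 100 to 128 mm when two turns loose. The plate's top face (92 mm) is just below it.
- ring_pointer (a point): outer end of the raised pointer ridge (22 x 6 x 3 mm, aluminium) on the ring's top face, 40 mm from the axis; it goes round with the ring
- plate (a joint): swing of the aluminium hold-down plate about the stud, rad, anticlockwise seen from above positive; range -1.5 to 1.5. 0: the plate lies along own +y of the block, over the tubes; it starts within 0.1 rad of 0. All tubes are uncovered from about 1.0 rad (57 degrees) on, either way. Friction 0.15 N m (about 1.2 N at the post); it stays where it is left. The plate is 64 mm wide, 6 mm thick (heights 86 to 92 mm) and reaches 150 mm from the axis.
- post_top (a point): centre of the top of the upright round steel post on the plate, 16 mm diameter, 30 mm high (heights 92 to 122 mm), 132 mm from the stud's axis on the plate's centre line; plate and post are not to be squeezed or shoved with more than 25 N
- gel_bottle: bystander: clear pump bottle, 68 mm diameter, about 190 mm tall, black pump; origin at the centre of its underside
- lotion_bottle: bystander: white pump bottle, 56 mm diameter, about 200 mm tall, white pump; origin at the centre of its underside
- swab_tray: bystander: open cardboard tray, 130 x 90 x 50 mm; origin at the centre of its underside

How it is judged:
By the outcome, as a careful person would: the job done as asked, in the order asked, and still so for the second after the job is handed in, with the robot touching nothing.
It also fails if it takes over 64 s, if anything falls off the work surface, if the arm or the gripper's body presses on something with over 40 N, if the wrist force passes 120 N, or if a joint passes its speed limit or range.

## Working session

There is one attempt and no reset: what is moved stays moved. The work goes in short steps, Python scripts to look and compute and a tool call to move; the robot and the scene stay as the last step left them, time stands still between calls to the robot, and variables do not carry over. Pictures are saved under pics/ and viewed, and the job is handed in when it is done.

Besides the shell and the picture viewer there is one more tool, called after "Call:" as a command line: name --pt "numbers of a row" for each row, then --argument value for the rest. apply_moves: Moves the arm, as the interface text tells. Its arguments: {"type":"object","properties":{"rows":{"type":"array"}},"required":["rows"]}

```bash
mkdir -p pics
cat > h.py <<'E'
import numpy as np, cv2
from scipy.spatial.transform import Rotation as R
from bench import telemetry, eyes, robot
def snap(n,tag):
    d=eyes.get_image(n); cv2.imwrite(f'pics/{tag}.png',d['image'][:,:,::-1]); return d
def att(d):
    a=np.array(d['attitude'],float)
    return a if a.shape==(3,3) else R.from_quat(a).as_matrix()
def ray(d,u,v,fish=False):
    K=np.array(d['intrinsics']); x=(u-K[0,2])/K[0,0]; y=(v-K[1,2])/K[1,1]
    if fish:
        r=np.hypot(x,y); s=np.sin(r)/r if r>1e-9 else 1; c=np.array([x*s,y*s,np.cos(r)])
    else: c=np.array([x,y,1.])
    c/=np.linalg.norm(c); return np.array(d['position']),att(d)@c
def onz(d,u,v,z,fish=False):
    p,r=ray(d,u,v,fish); return p+r*(z-p[2])/r[2]
def proj(d,P):
    K=np.array(d['intrinsics']); c=att(d).T@(np.array(P)-d['position']); return K[0,0]*c[0]/c[2]+K[0,2],K[1,1]*c[1]/c[2]+K[1,2]
def tri(a,b):
    (p,r),(q,s)=a,b; A=np.stack([r,-s],1); t=np.linalg.lstsq(A,q-p,rcond=None)[0]
    return (p+r*t[0]+q+s*t[1])/2, np.linalg.norm(p+r*t[0]-q-s*t[1])
E
python3 - <<'E'
from h import *
import pickle
D={}
for n in("scene","side","wrist"):
    D[n]=snap(n,n+"0"); print(n,D[n]['position'],D[n]['attitude'],D[n]['intrinsics'])
pickle.dump(D,open('D0.pkl','wb'))
print(telemetry.get_obs())
E
```

```text
scene [ 1.12627624 -0.53732194  1.02238156] [ 0.86386683  0.37455588 -0.1250308  -0.31274477] [[430.72872322   0.         318.28138286]
 [  0.         430.72872322 202.91354189]
 [  0.           0.           1.        ]]
side [0.49933059 0.72681967 1.0545205 ] [-0.05264606  0.94083176 -0.33405185  0.02175666] [[407.77142415   0.         320.57740125]
 [  0.         407.77142415 199.91057026]
 [  0.           0.           1.        ]]
wrist [0.13232713 0.64221376 0.37300147] [0.80251386 0.57429297 0.09432297 0.13138598] [[309.70691629   0.         317.9866966 ]
 [  0.         309.70691629 196.43053879]
 [  0.           0.           1.        ]]
{'time': 0.15, 'qpos': array([-1.30920693,  0.53701312, -0.0044366 ,  1.53862574,  0.00259174,
        1.06731243, -0.07117552]), 'qd': array([-0.001047  , -0.00304304, -0.0006304 , -0.00257769,  0.00039929,
       -0.00015544, -0.00030973]), 'joint_efforts': array([ 2.19146888e-03, -5.83789587e+01,  1.05005197e+00, -2.59350264e+01,
        1.24724981e-02,  6.56827106e-03,  3.35521315e-05]), 'position': array([0.20911915, 0.61493141, 0.23060874]), 'eef_rot': array([ 1.63117445e-01,  9.86606427e-01, -6.73486863e-04, -6.31987427e-05]), 'wrist_force': array([0.18585935, 0.06175838, 0.39732699]), 'torque': array([ 0.02112879, -0.04436643,  0.00016232]), 'width': 1.0025719659281729}
```

View pics/scene0.png

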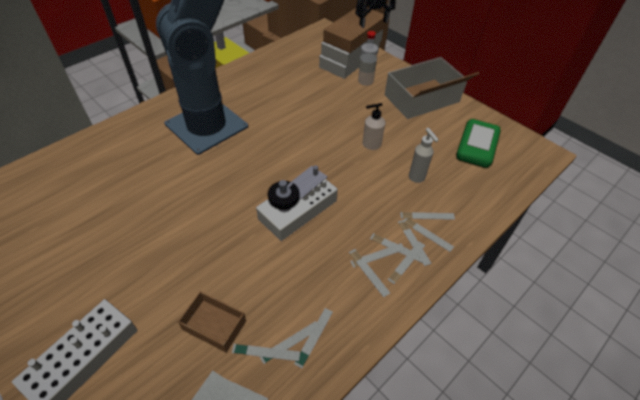

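View pics/side0.png

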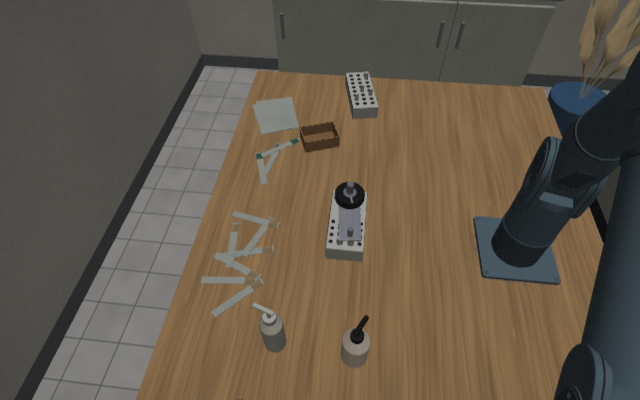

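View pics/wrist0.png

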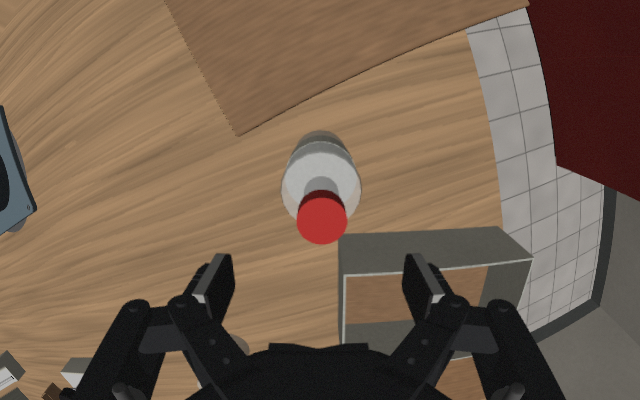

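The scene view shows the station's ring near (284,194), the clear bottle with a black pump at (373,130), the white bottle at (420,160) and the tray at (213,320). In the side view the ring is near (350,194) and the post near (350,232). I'll zoom in on both.

Run:
```python
from h import *
a=cv2.imread('pics/scene0.png')[145:245,235:360]; b=cv2.imread('pics/side0.png')[165:275,300:400]
cv2.imwrite('pics/sz0.png',cv2.resize(a,None,fx=6,fy=6,interpolation=2)); cv2.imwrite('pics/dz0.png',cv2.resize(b,None,fx=5,fy=5,interpolation=2))
```

```text
(no output)
```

View pics/sz0.png

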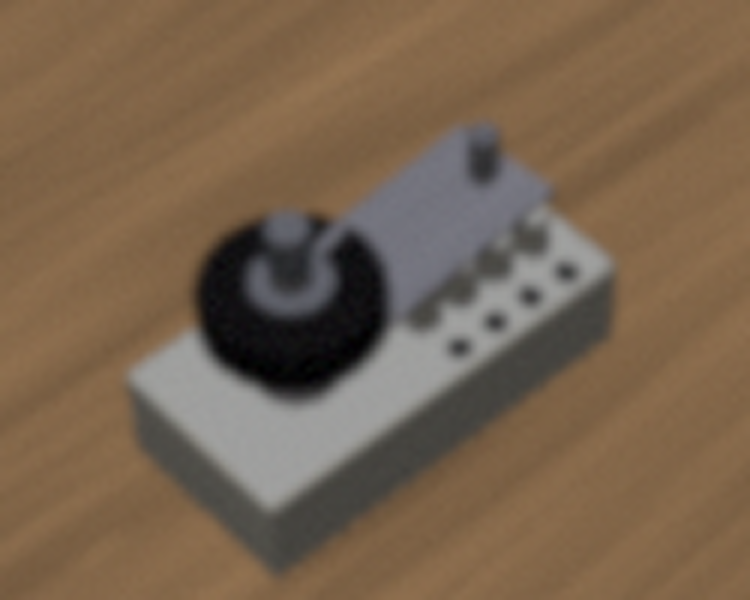

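View pics/dz0.png

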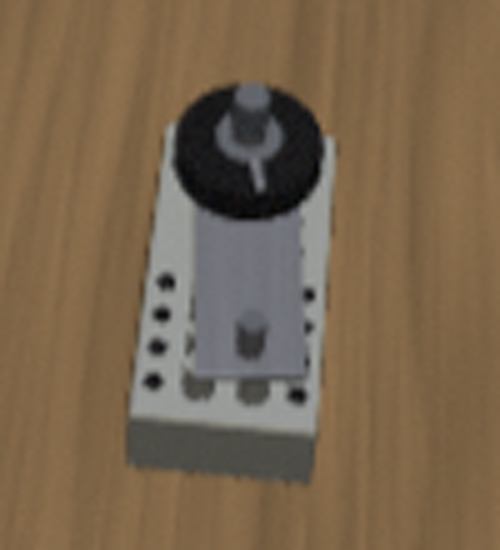

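Run:
```python
from h import *
import pickle
D=pickle.load(open('D0.pkl','rb'));S,T=D['scene'],D['side']
s=lambda x,y:(235+(x+.5)/6-.5,145+(y+.5)/6-.5)
t=lambda x,y:(300+(x+.5)/5-.5,165+(y+.5)/5-.5)
def t2(n,a,b): print(n,tri(ray(S,*s(*a)),ray(T,*t(*b))))
t2('stud',(288,222),(253,93)); t2('post',(483,132),(251,321)); t2('ptr',(325,243),(259,190))
for n,a,z in(('c1',(128,378),.06),('c2',(275,505),.06),('c3',(613,268),.06),('ptr',(328,240),.127),('stud',(288,222),.161),('post',(483,132),.122)): print(n,onz(S,*s(*a),z))
for n,a,z in(('fl',(133,416),.06),('fr',(317,429),.06),('bl',(168,124),.06),('br',(335,138),.06),('ptr',(259,190),.127),('stud',(253,93),.161),('post',(251,321),.122)): print(n,onz(T,*t(*a),z))
for n,uv,z in (('gel',(377,108),.18),('gelbase',(373,148),0),('lotb',(419,180),0)): print(n,onz(S,*uv,z))
for n,uv,z in (('gelb',(356,365),0),('lotb',(275,350),0),('gel',(357,336),.18)): print(n,onz(T,*uv,z))
```

```text
stud (array([ 0.50847104, -0.06190369,  0.16561109]), np.float64(0.0009011579930651558))
post (array([0.49786348, 0.06907789, 0.12341118]), np.float64(0.0005809084494409985))
ptr (array([ 0.49824572, -0.03057665,  0.11760787]), np.float64(0.0039060802390514593))
c1 [ 0.45761931 -0.12417975  0.06      ]
c2 [ 0.56185055 -0.12111496  0.06      ]
c3 [0.56482792 0.09519924 0.06      ]
ptr [ 0.50221956 -0.03404503  0.127     ]
stud [ 0.50564148 -0.05924632  0.161     ]
post [0.49656776 0.06996454 0.122     ]
fl [0.5607371  0.09823291 0.06      ]
fr [0.45544074 0.09536683 0.06      ]
bl [ 0.56155281 -0.12357237  0.06      ]
br [ 0.45455834 -0.12344321  0.06      ]
ptr [ 0.49987354 -0.0216227   0.127     ]
stud [ 0.5081439  -0.06633231  0.161     ]
post [0.49810864 0.06826862 0.122     ]
gel [0.48292059 0.345194   0.18      ]
gelbase [0.48108983 0.36004763 0.        ]
lotb [0.68171137 0.35854301 0.        ]
gelb [0.45393738 0.39578842 0.        ]
lotb [0.66267091 0.38170881 0.        ]
gel [0.46314267 0.39096626 0.18      ]
```

The triangulation puts the stud at about (0.508, -0.062), the post at (0.498, 0.069) and the block's yaw near 0. The pointer sits slightly to the anticlockwise side. I'll raise, shut the gripper and square the tool to the world axes.

Call:
apply_moves --pt "0 0 0 -0.3 0 0 -1" --pt "0 0 0 -0.3 0 0 -1" --pt "0 0 0 -0.3 0 0 -1" --pt "0 0 0 -0.3 0 0 -1" --pt "0 0 0 -0.3 0 0 -0.7"

```text
time: 0.78
position: [0.2092, 0.6151, 0.3215]
eef_rot: [-0.001, 1.0, -0.0, -0.0]
wrist_force: [-0.2, -0.4, 0.3]
width: 0.002
```

Call:
apply_moves --pt "0 -0.4 -0.9 0 0 0 0" --pt "0 -0.5 -1 0 0 0 0" --pt "0 -0.6 -1 0 0 0 0" --pt "0 -0.6 -1 0 0 0 0" --pt "0 -0.6 -1 0 0 0 0" --pt "0 -0.6 -1 0 0 0 0"

```text
time: 1.52
position: [0.3907, 0.2892, 0.3213]
eef_rot: [-0.0, 1.0, 0.0, 0.0]
wrist_force: [0.7, 0.4, 0.4]
width: 0.004
```

Call:
apply_moves --pt "0 -0.6 -1 0 0 0 0" --pt "0 -0.6 -1 0 0 0 0" --pt "0 -0.6 -1 0 0 0 0" --pt "0 -0.6 -1 0 0 0 0" --pt "0 -0.5 -0.9 0.4 0 0 0" --pt "0 -0.2 -0.4 0.6 0 0 0"

```text
time: 2.28
position: [0.5609, -0.002, 0.2629]
eef_rot: [0.002, 1.0, -0.001, 0.002]
wrist_force: [0.7, 0.3, -0.9]
width: 0.0
```

Run:
```python
from h import *
import pickle
d=snap('wrist','w1'); pickle.dump(d,open('w1.pkl','wb')); o=telemetry.get_obs(); print(d['position'],att(d).round(3),o['position'],o['qpos'],o['time'])
```

```text
[ 0.47919842 -0.00064765  0.40512971] [[ 0.005  0.946  0.323]
 [ 1.    -0.004 -0.001]
 [ 0.     0.323 -0.946]] [ 0.55821463 -0.00460538  0.25743268] [-0.31968708  0.36177166  0.31407507  1.76944977 -0.1230543   1.03483869
  1.60361248] 2.325
```

View pics/w1.png

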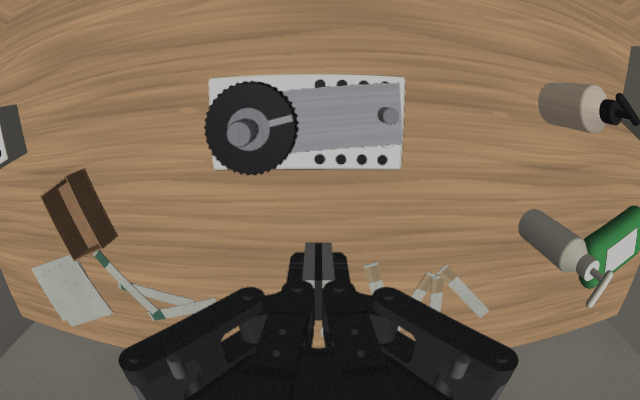

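The wrist view shows the whole station: ring centre near (251,128), pointer from (270,125) to (292,118), post top (389,115), shut fingertip near (318,245). The gel bottle is at right (600,108). I'll measure the axis, pointer and post.

```bash
cat > ring.py <<'E'
from h import *
def lsq_circle(P):
    from scipy.optimize import least_squares
    f=lambda q:np.hypot(P[:,0]-q[0],P[:,1]-q[1])-q[2]
    return least_squares(f,[*P.mean(0),.045],loss='soft_l1',f_scale=.001).x
def block_edges(d,img):pass
def pointer(d,c,zt):
    """sample world polar grid on ring-top ridge plane, find bright ridge between r=26..39mm"""
    img=cv2.cvtColor(d['image'],cv2.COLOR_RGB2GRAY).astype(np.float32)
    K=np.array(d['intrinsics']);A=att(d)
    th=np.deg2rad(np.arange(-180,180,.5)); r=np.arange(.027,.039,.001)
    X=np.stack([c[0]+r[:,None]*np.cos(th),c[1]+r[:,None]*np.sin(th),np.full((len(r),len(th)),zt)],-1)-d['position']
    C=X@A; a=np.arctan2(np.hypot(C[...,0],C[...,1]),C[...,2]); b=np.hypot(C[...,0],C[...,1])
    u=K[0,2]+K[0,0]*a*C[...,0]/b; v=K[1,2]+K[1,1]*a*C[...,1]/b
    m=cv2.remap(img,u.astype(np.float32),v.astype(np.float32),1).mean(0)
    i=m.argmax(); idx=(np.arange(-14,15)+i)%len(th); w=np.clip(m[idx]-(m[i]+np.median(m))/2,0,None)
    ang=th[i]+np.deg2rad(.5)*(w*np.arange(-14,15)).sum()/w.sum()
    return np.rad2deg(ang), m[i], np.median(m)
def look(tag,c,zt):
    import pickle
    d=snap('wrist',tag); pickle.dump(d,open(tag+'.pkl','wb'))
    o=telemetry.get_obs(); print('t',o['time'],'tcp',o['position'].round(4),'F',o['wrist_force'].round(2))
    print('pointer deg world, bright, median',pointer(d,c,zt)); return d
E
python3 - <<'E'
from ring import *
import pickle
d=pickle.load(open('w1.pkl','rb')); img=d['image']; g=cv2.cvtColor(img,cv2.COLOR_RGB2GRAY)
m=(g<55).astype(np.uint8); m[230:]=0; m[:,:190]=0; m[:,310:]=0
cs,_=cv2.findContours(m,0,1); c=max(cs,key=cv2.contourArea)[:,0]
P=np.array([onz(d,*p,.124,True)[:2] for p in c]); q=lsq_circle(P); print('all',q)
far=P[P[:,1]<q[1]-.0]; print('far',lsq_circle(far))
D=pickle.load(open('D0.pkl','rb'))
for n,uv,z in(('stud',(239,129),.161),('post',(390,115),.122),('bl',(209,79),.06),('fl',(404,77.5),.06),('fr',(401,168),.06),('br',(212,167),.06)): print(n,onz(d,*uv,z,True))
W=ray(d,390,115,True); T=ray(D['side'],349.8,228.7); print('post tri',tri(W,T)); print('stud tri',tri(ray(d,239,129,True),ray(D['side'],350.2,183.2)))
for c in((.508,-.062),tuple(q[:2])): print(pointer(d,c,.127))
a=img[60:190,190:420]; cv2.imwrite('pics/w1z.png',cv2.resize(a,None,fx=3.4,fy=3.4,interpolation=2)[:,:,::-1])
a=img[220:400,110:530]; cv2.imwrite('pics/w1f.png',cv2.resize(a,None,fx=1.9,fy=1.9,interpolation=2)[:,:,::-1])
E
```

```text
all [ 0.50841249 -0.0636609   0.04314164]
far [ 0.50871868 -0.06440661  0.04266022]
stud [ 0.50491194 -0.06416634  0.161     ]
post [0.49678281 0.0657041  0.122     ]
bl [ 0.45566017 -0.12400609  0.06      ]
fl [0.45709381 0.0955484  0.06      ]
fr [0.56213535 0.0963795  0.06      ]
br [ 0.55932609 -0.1269639   0.06      ]
post tri (array([0.4975332 , 0.06624797, 0.11953561]), np.float64(0.0011952188164752618))
stud tri (array([ 0.50641458, -0.06392479,  0.16317274]), np.float64(0.003485375972137995))
(np.float64(102.75835157755127), np.float32(141.53133), np.float32(38.828247))
(np.float64(102.81497447820895), np.float32(142.42456), np.float32(38.53512))
```

View pics/w1z.png

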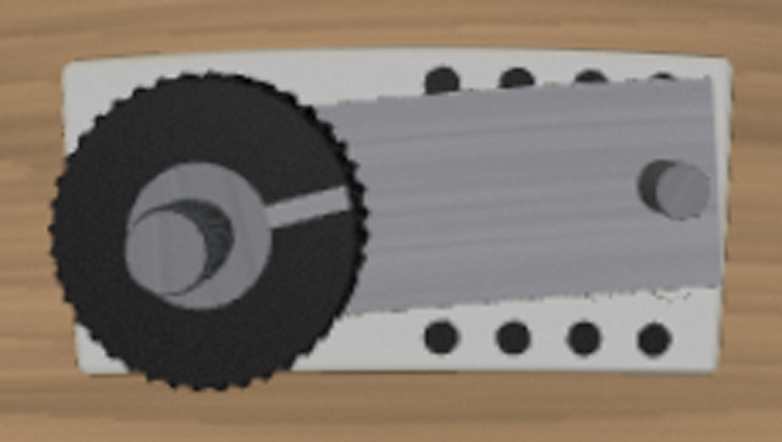

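View pics/w1f.png

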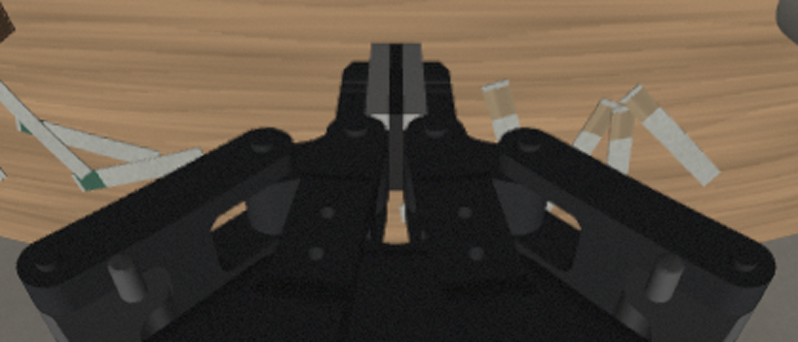

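Measured: axis (0.507, -0.063), pointer at 102.8° in the world (ring ≈ +0.22 rad), plate at about 94°, block +y at about 89.6°. The plan is to keep the tool orientation fixed and drive the shut fingertip in arcs on the far (+x) side of the rim, backing off between strokes.

Call:
apply_moves --pt "0 0 -0.6 0 0 0 0" --pt "0 0 -0.7 0 0 0 0" --pt "0 0.05 -0.7 0.4 0 0 0" --pt "0 0 0 0.7 0 0 0" --pt "0 0 0 0.7 0 0 0" --pt "0 0 0 0.5 0 0 0" --pt "0 0 0 0 0 0 0"

```text
time: 3.2
position: [0.554, -0.1174, 0.1227]
eef_rot: [-0.0, 1.0, 0.0, -0.003]
wrist_force: [0.6, 0.4, -0.7]
width: -0.001
```

Call:
apply_moves --pt "0 0.08 0.09 0.12 0 0 0" --pt "0 0.04 0.03 0 0 0 0" --pt "0 0 0 0 0 0 0"

```text
time: 3.58
position: [0.5492, -0.1105, 0.1184]
eef_rot: [-0.0, 1.0, 0.0, 0.001]
wrist_force: [0.2, -0.8, 0.2]
width: 0.005
```

Call:
apply_moves --pt "0 0.03 0.04 0 0 0 0" --pt "0 0 0 0 0 0 0"

```text
time: 3.82
position: [0.5471, -0.1083, 0.1177]
eef_rot: [-0.0, 1.0, 0.0, 0.0]
wrist_force: [0.9, -0.2, -0.0]
width: 0.0
```

Call:
apply_moves --pt "0 0.03 0.04 0 0 0 0" --pt "0 0 0 0 0 0 0"

```text
time: 4.08
position: [0.5461, -0.107, 0.1179]
eef_rot: [0.0, 1.0, -0.001, 0.001]
wrist_force: [2.9, -2.9, -0.8]
width: -0.002
```

Contact came where predicted. I'll work out the stroke increments.

```bash
cat > stroke.py <<'E'
import numpy as np,sys
c=np.array([.507,-.063])
def ctr(s,p,hx=.011,hy=.008,R=.045):
    """s in deg of ring travel: negative side, roll, positive side. roll 16mm=20.4deg-> s in[-10.2,10.2]"""
    h=10.2
    if s<-h: th=np.deg2rad(s+h); off=-hy
    elif s>h: th=np.deg2rad(s-h); off=hy
    else: th=0; off=hy*s/h
    return c+(R-p)*np.array([np.cos(th),np.sin(th)])+[hx,off]
def rows(cur,ss,p):
    cur=np.array(cur)
    for s in ss:
        t=ctr(s,p); d=(t-cur)/.06; r=[round(-d[0],2),round(d[1],2)]; print(s,t.round(4),r); cur=cur+np.array([-r[0],r[1]])*.06
E
python3 -c "
from stroke import *
rows((.5456,-.1057),[-62,-50,-38,-24,-10,4,18,32,46,60,70],.003)"
```

```text
-62 [ 0.544 -0.104] [np.float64(0.03), np.float64(0.03)]
-50 [ 0.5503 -0.0979] [np.float64(-0.11), np.float64(0.1)]
-38 [ 0.5552 -0.0906] [np.float64(-0.08), np.float64(0.12)]
-24 [ 0.5588 -0.081 ] [np.float64(-0.06), np.float64(0.16)]
-10 [ 0.56   -0.0708] [np.float64(-0.02), np.float64(0.17)]
4 [ 0.56   -0.0599] [np.float64(-0.0), np.float64(0.18)]
18 [ 0.5596 -0.0493] [np.float64(0.01), np.float64(0.18)]
32 [ 0.557  -0.0394] [np.float64(0.04), np.float64(0.16)]
46 [ 0.5521 -0.0304] [np.float64(0.08), np.float64(0.15)]
60 [ 0.5451 -0.0229] [np.float64(0.12), np.float64(0.13)]
70 [ 0.5391 -0.0187] [np.float64(0.1), np.float64(0.07)]
```

Call:
apply_moves --pt "0 0.03 0.03 0 0 0 0" --pt "0 -0.11 0.1 0 0 0 0" --pt "0 -0.08 0.12 0 0 0 0" --pt "0 -0.06 0.16 0 0 0 0"

```text
time: 4.58
position: [0.5608, -0.0833, 0.1183]
eef_rot: [0.001, 1.0, -0.001, 0.002]
wrist_force: [4.3, -3.9, -0.0]
width: -0.002
```

Run:
```python
from ring import *
look('w2',(.507,-.063),.127)
```

```text
t 4.625 tcp [ 0.5613 -0.081   0.1183] F [ 5.97 -1.62  0.05]
pointer deg world, bright, median (np.float64(141.26064019451013), np.float32(166.05794), np.float32(40.126587))
```

View pics/w2.png

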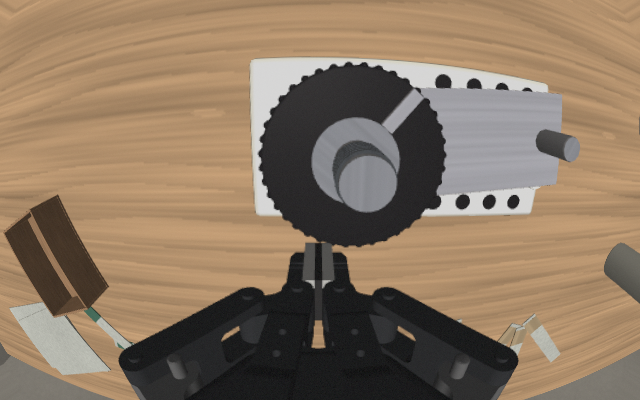

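The ring went from 102.8° to 141.3°, following the finger as predicted (+38.5°) at about 6 N. The plate looks unmoved. Continuing the stroke.

Call:
apply_moves --pt "0 -0.02 0.17 0 0 0 0" --pt "0 0 0.18 0 0 0 0" --pt "0 0.01 0.18 0 0 0 0" --pt "0 0.04 0.16 0 0 0 0" --pt "0 0.08 0.15 0 0 0 0" --pt "0 0.12 0.13 0 0 0 0" --pt "0 0.1 0.07 0 0 0 0" --pt "0 0 0 0 0 0 0"

```text
time: 5.62
position: [0.5372, -0.0183, 0.1172]
eef_rot: [-0.001, 1.0, 0.0, -0.001]
wrist_force: [0.2, 1.2, 0.5]
width: 0.0
```

Run:
```python
from ring import *
look('w3',(.507,-.063),.127)
```

```text
t 5.675 tcp [ 0.5377 -0.0187  0.1173] F [-0.5  -0.15  1.01]
pointer deg world, bright, median (np.float64(-146.0374966682281), np.float32(161.11287), np.float32(39.91012))
```

View pics/w3.png

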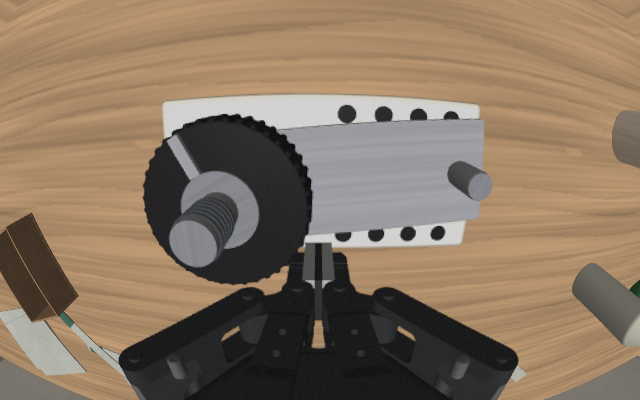

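The stroke gave +111° in total. Contact faded near its end, so the axis is probably about 2.5 mm further in -y. I'll correct that and plan the return and the next stroke.

```bash
sed -i 's/c=np.array.*/c=np.array([.507,-.0655])/; s/hy=.008/hy=.007/; s/h=10.2/h=8.9/' stroke.py
python3 -c "
from stroke import *
def way(cur,pts):
    for t in pts:
        print(t,round(-(t[0]-cur[0])/.06,2),round((t[1]-cur[1])/.06,2)); cur=t
way((.5377,-.0187),[(.565,-.016),(.579,-.04),(.579,-.09),(.556,-.122),(.547,-.120)])
rows((.547,-.120),[-70,-57,-43,-29,-15,-1,13,27,41,55,69],.003)"
```

```text
(0.565, -0.016) -0.45 0.05
(0.579, -0.04) -0.23 -0.4
(0.579, -0.09) -0.0 -0.83
(0.556, -0.122) 0.38 -0.53
(0.547, -0.12) 0.15 0.03
-70 [ 0.5383 -0.1093] [np.float64(0.15), np.float64(0.18)]
-57 [ 0.546  -0.1038] [np.float64(-0.13), np.float64(0.09)]
-43 [ 0.5528 -0.096 ] [np.float64(-0.12), np.float64(0.13)]
-29 [ 0.5574 -0.0869] [np.float64(-0.07), np.float64(0.15)]
-15 [ 0.5598 -0.077 ] [np.float64(-0.04), np.float64(0.17)]
-1 [ 0.56   -0.0663] [np.float64(-0.01), np.float64(0.18)]
13 [ 0.5599 -0.0555] [np.float64(0.01), np.float64(0.18)]
27 [ 0.5579 -0.0455] [np.float64(0.03), np.float64(0.16)]
41 [ 0.5536 -0.0362] [np.float64(0.07), np.float64(0.16)]
55 [ 0.5471 -0.0282] [np.float64(0.11), np.float64(0.13)]
69 [ 0.5389 -0.0221] [np.float64(0.13), np.float64(0.1)]
```

Call:
apply_moves --pt "0 -0.45 0.05 0 0 0 0" --pt "0 -0.23 -0.4 0 0 0 0" --pt "0 0 -0.83 0 0 0 0" --pt "0 0.38 -0.53 0 0 0 0" --pt "0 0.15 0.03 0 0 0 0" --pt "0 0 0 0 0 0 0"

```text
time: 6.42
position: [0.547, -0.1193, 0.1173]
eef_rot: [-0.0, 1.0, 0.0, -0.0]
wrist_force: [-0.2, 0.2, 0.9]
width: -0.002
```

Call:
apply_moves --pt "0 0.15 0.18 0 0 0 0" --pt "0 -0.13 0.09 0 0 0 0" --pt "0 -0.12 0.13 0 0 0 0" --pt "0 -0.07 0.15 0 0 0 0" --pt "0 -0.04 0.17 0 0 0 0" --pt "0 -0.01 0.18 0 0 0 0" --pt "0 0.01 0.18 0 0 0 0" --pt "0 0.03 0.16 0 0 0 0"

```text
time: 7.42
position: [0.5595, -0.0436, 0.1179]
eef_rot: [-0.001, 1.0, 0.0, 0.001]
wrist_force: [3.0, -0.6, 0.7]
width: 0.001
```

Call:
apply_moves --pt "0 0.07 0.16 0 0 0 0" --pt "0 0.11 0.13 0 0 0 0" --pt "0 0.13 0.1 0 0 0 0" --pt "0 0 0 0 0 0 0"

```text
time: 7.92
position: [0.539, -0.0207, 0.1177]
eef_rot: [-0.001, 1.0, 0.001, -0.0]
wrist_force: [1.0, 2.0, 4.6]
width: 0.001
```

Run:
```python
from ring import *
look('w4',(.507,-.0645),.128)
```

```text
t 7.975 tcp [ 0.5392 -0.0208  0.1177] F [0.49 3.71 4.5 ]
pointer deg world, bright, median (np.float64(-24.27639828678725), np.float32(146.96745), np.float32(39.353798))
```

View pics/w4.png

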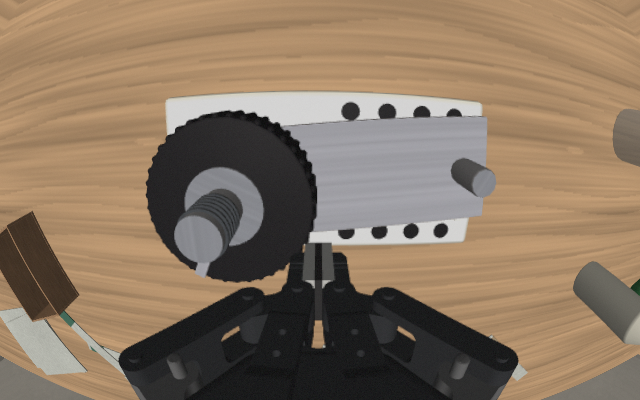

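The pointer is now at about -24° (unwrapped 336°), a gain of 122° this stroke. The target is about 813°. Repeating.

Call:
apply_moves --pt "0 -0.44 0.1 -0.02 0 0 0" --pt "0 -0.23 -0.4 0 0 0 0" --pt "0 0 -0.83 0 0 0 0" --pt "0 0.38 -0.53 0 0 0 0" --pt "0 0.15 0.03 0 0 0 0" --pt "0 0.15 0.18 0 0 0 0" --pt "0 -0.13 0.09 0 0 0 0" --pt "0 -0.12 0.13 0 0 0 0"

```text
time: 8.98
position: [0.5549, -0.0957, 0.119]
eef_rot: [-0.001, 1.0, -0.001, 0.001]
wrist_force: [1.4, -4.3, -0.3]
width: 0.001
```

Call:
apply_moves --pt "0 -0.07 0.15 0 0 0 0" --pt "0 -0.04 0.17 0 0 0 0" --pt "0 -0.01 0.18 0 0 0 0" --pt "0 0.01 0.18 0 0 0 0" --pt "0 0.03 0.16 0 0 0 0" --pt "0 0.07 0.16 0 0 0 0" --pt "0 0.11 0.13 0 0 0 0" --pt "0 0.13 0.1 0 0 0 0"

```text
time: 9.98
position: [0.5403, -0.021, 0.1189]
eef_rot: [-0.0, 1.0, 0.0, 0.0]
wrist_force: [3.3, 0.9, 2.7]
width: -0.002
```

Run:
```python
from ring import *
look('w5',(.507,-.0645),.129)
```

```text
t 10.025 tcp [ 0.539  -0.0202  0.1188] F [1.6  1.43 3.81]
pointer deg world, bright, median (np.float64(95.76873179088483), np.float32(163.30257), np.float32(39.54533))
```

View pics/w5.png

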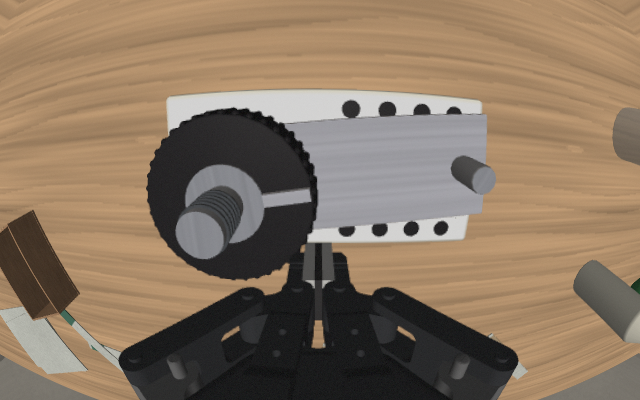

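One turn is done: unwrapped 456°, pointer lying along the plate at (290,200). Two more identical strokes next, then a measured one.

Call:
apply_moves --pt "0 -0.44 0.1 -0.01 0 0 0" --pt "0 -0.23 -0.4 0 0 0 0" --pt "0 0 -0.83 0 0 0 0" --pt "0 0.38 -0.53 0 0 0 0" --pt "0 0.15 0.03 0 0 0 0" --pt "0 0.15 0.18 0 0 0 0" --pt "0 -0.13 0.09 0 0 0 0" --pt "0 -0.12 0.13 0 0 0 0"

```text
time: 11.02
position: [0.5552, -0.0953, 0.1195]
eef_rot: [-0.001, 1.0, -0.001, 0.0]
wrist_force: [1.5, -4.4, -0.3]
width: -0.001
```

Call:
apply_moves --pt "0 -0.07 0.15 0 0 0 0" --pt "0 -0.04 0.17 0 0 0 0" --pt "0 -0.01 0.18 0 0 0 0" --pt "0 0.01 0.18 0 0 0 0" --pt "0 0.03 0.16 0 0 0 0" --pt "0 0.07 0.16 0 0 0 0" --pt "0 0.11 0.13 0 0 0 0" --pt "0 0.13 0.1 0 0 0 0"

```text
time: 12.02
position: [0.5402, -0.0211, 0.1192]
eef_rot: [-0.0, 1.0, 0.0, -0.0]
wrist_force: [1.2, -1.2, 2.9]
width: 0.002
```

Run:
```python
from ring import *
look('w6',(.507,-.0645),.129)
```

```text
t 12.075 tcp [ 0.539  -0.0205  0.1191] F [0.41 0.67 5.  ]
pointer deg world, bright, median (np.float64(-139.8471849550183), np.float32(162.38745), np.float32(40.15169))
```

View pics/w6.png

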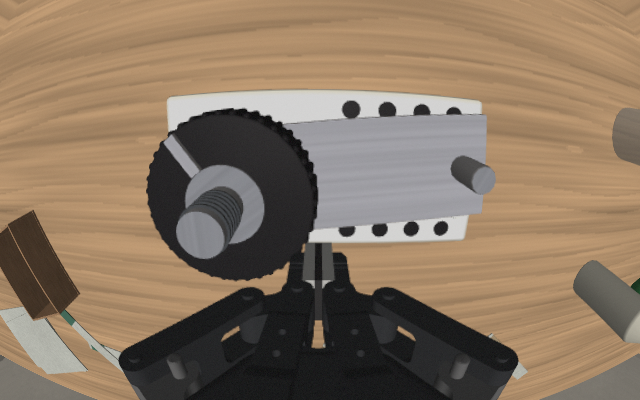

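Unwrapped 580° (+124°). 233° remain, so another identical stroke.

Call:
apply_moves --pt "0 -0.44 0.1 -0.01 0 0 0" --pt "0 -0.23 -0.4 0 0 0 0" --pt "0 0 -0.83 0 0 0 0" --pt "0 0.38 -0.53 0 0 0 0" --pt "0 0.15 0.03 0 0 0 0" --pt "0 0.15 0.18 0 0 0 0" --pt "0 -0.13 0.09 0 0 0 0" --pt "0 -0.12 0.13 0 0 0 0"

```text
time: 13.08
position: [0.5557, -0.0949, 0.1201]
eef_rot: [-0.001, 1.0, -0.0, 0.0]
wrist_force: [0.1, -3.2, -0.2]
width: -0.0
```

Call:
apply_moves --pt "0 -0.07 0.15 0 0 0 0" --pt "0 -0.04 0.17 0 0 0 0" --pt "0 -0.01 0.18 0 0 0 0" --pt "0 0.01 0.18 0 0 0 0" --pt "0 0.03 0.16 0 0 0 0" --pt "0 0.07 0.16 0 0 0 0" --pt "0 0.11 0.13 0 0 0 0" --pt "0 0.13 0.1 0 0 0 0"

```text
time: 14.08
position: [0.5407, -0.0211, 0.1197]
eef_rot: [-0.0, 1.0, 0.0, -0.0]
wrist_force: [2.1, -0.5, 3.1]
width: 0.003
```

Run:
```python
from ring import *
look('w7',(.507,-.0645),.130)
```

```text
t 14.125 tcp [ 0.5398 -0.0205  0.1198] F [-1.2   0.96  4.72]
pointer deg world, bright, median (np.float64(-37.245410073465486), np.float32(146.10693), np.float32(39.549194))
```

View pics/w7.png

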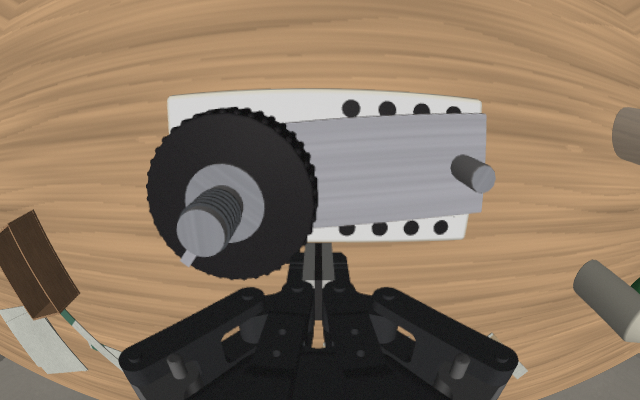

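The pointer is at about -37° (unwrapped ≈683°), partly hidden by the stud at (190,258). About 130° remains. I'll stroke, stop early and look.

Call:
apply_moves --pt "0 -0.44 0.1 -0.01 0 0 0" --pt "0 -0.23 -0.4 0 0 0 0" --pt "0 0 -0.83 0 0 0 0" --pt "0 0.38 -0.53 0 0 0 0" --pt "0 0.15 0.03 0 0 0 0" --pt "0 0.16 0.18 0 0 0 0" --pt "0 -0.13 0.09 0 0 0 0" --pt "0 -0.12 0.13 0 0 0 0"

```text
time: 15.12
position: [0.5557, -0.0949, 0.1207]
eef_rot: [-0.001, 1.0, -0.0, 0.0]
wrist_force: [0.6, -3.4, -0.1]
width: -0.002
```

Run:
```python
from ring import *
look('w8',(.507,-.0645),.130)
```

```text
t 15.175 tcp [ 0.5569 -0.0929  0.1206] F [ 2.96 -1.24  0.71]
pointer deg world, bright, median (np.float64(-10.485114433649736), np.float32(165.19458), np.float32(40.12101))
```

View pics/w8.png

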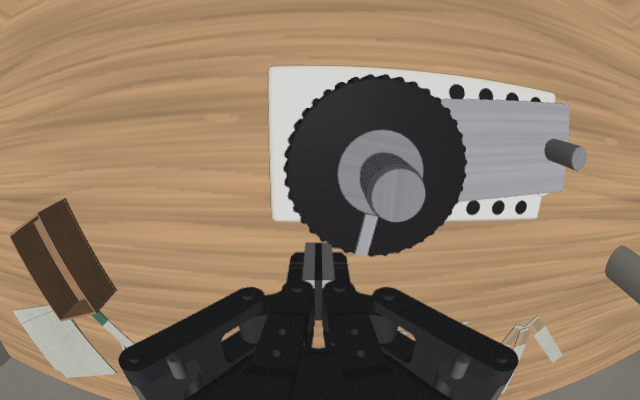

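Call:
apply_moves --pt "0 -0.07 0.15 0 0 0 0" --pt "0 -0.04 0.17 0 0 0 0" --pt "0 -0.01 0.18 0 0 0 0" --pt "0 0.01 0.18 0 0 0 0" --pt "0 0.03 0.16 0 0 0 0" --pt "0 0.07 0.16 0 0 0 0"

```text
time: 15.92
position: [0.5556, -0.0348, 0.1204]
eef_rot: [-0.0, 1.0, 0.0, -0.0]
wrist_force: [0.1, 0.4, -1.1]
width: 0.003
```

Run:
```python
from ring import *
look('w9',(.507,-.0645),.130)
```

```text
t 15.975 tcp [ 0.5542 -0.0329  0.12  ] F [-1.03  2.17 -0.32]
pointer deg world, bright, median (np.float64(56.10448403370495), np.float32(165.61555), np.float32(42.4078))
```

The ring is at 56° (some slip), so about 37° remains. I'll retract and make a short stroke centred on +x.

Call:
apply_moves --pt "0 -0.4 0 0 0 0 0" --pt "0 0 -0.5 0 0 0 0" --pt "0 0 -0.5 0 0 0 0" --pt "0 0 0 0 0 0 0"

```text
time: 16.48
position: [0.5781, -0.0985, 0.1199]
eef_rot: [0.002, 1.0, -0.0, -0.002]
wrist_force: [-0.3, 0.5, -0.3]
width: -0.0
```

Run:
```python
from ring import *
look('w10',(.507,-.0645),.130)
from stroke import *
rows(telemetry.get_obs()['position'][:2],[-30,-20,-10,0,10],.0035)
```

```text
t 16.525 tcp [ 0.5785 -0.0963  0.1199] F [-0.79  0.9  -0.21]
pointer deg world, bright, median (np.float64(56.518724043746886), np.float32(162.54199), np.float32(39.892006))
-30 [ 0.5567 -0.0874] [np.float64(0.36), np.float64(0.15)]
-20 [ 0.5587 -0.0805] [np.float64(-0.03), np.float64(0.11)]
-10 [ 0.5595 -0.0733] [np.float64(-0.01), np.float64(0.12)]
0 [ 0.5595 -0.0655] [np.float64(-0.0), np.float64(0.13)]
10 [ 0.5595 -0.0577] [np.float64(-0.0), np.float64(0.13)]
```

View pics/w10.png

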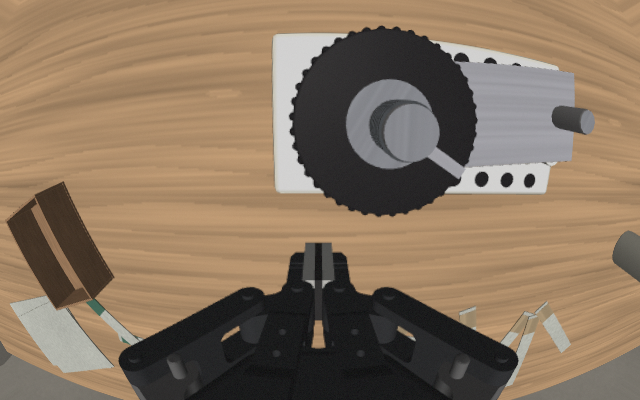

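Call:
apply_moves --pt "0 0.36 0.12 0 0 0 0" --pt "0 -0.03 0.11 0 0 0 0" --pt "0 -0.01 0.12 0 0 0 0" --pt "0 0 0.13 0 0 0 0" --pt "0 0 0 0 0 0 0"

```text
time: 17.15
position: [0.5631, -0.0648, 0.1213]
eef_rot: [-0.002, 1.0, 0.0, 0.002]
wrist_force: [5.3, -0.7, 0.0]
width: 0.002
```

Run:
```python
from ring import *
look('w11',(.507,-.0645),.130)
```

```text
t 17.2 tcp [ 0.5631 -0.0649  0.1213] F [5.36 0.24 1.94]
pointer deg world, bright, median (np.float64(81.24083791165909), np.float32(168.25105), np.float32(42.30652))
```

Call:
apply_moves --pt "0 0 0.07 0 0 0 0" --pt "0 0 0.08 0 0 0 0" --pt "0 0 0 0 0 0 0"

```text
time: 17.58
position: [0.5623, -0.0561, 0.1211]
eef_rot: [-0.001, 1.0, 0.001, 0.001]
wrist_force: [5.3, 1.1, 2.5]
width: 0.002
```

Run:
```python
from ring import *
look('w12',(.507,-.0645),.130)
```

```text
t 17.625 tcp [ 0.5623 -0.0563  0.1211] F [5.14 0.97 2.2 ]
pointer deg world, bright, median (np.float64(90.72090520814548), np.float32(168.65471), np.float32(42.588177))
```

Call:
apply_moves --pt "0 -0.4 0 0 0 0 0" --pt "0 -0.2 0 -0.7 0 0 0" --pt "0 0 0 -1 0 0 0" --pt "0 0 0.2 -0.6 0 0 0" --pt "0 0 0 0 0 0 0"

```text
time: 18.25
position: [0.5973, -0.0442, 0.2608]
eef_rot: [-0.001, 1.0, 0.001, 0.001]
wrist_force: [-0.3, 0.3, -0.7]
width: 0.0
```

Run:
```python
from ring import *
d=look('w13',(.507,-.0645),.131)
for c in((.507,-.063),(.506,-.0645),(.508,-.0645)): print(pointer(d,c,.131))
D=snap('side','side13')
cv2.imwrite('pics/side13z.png',cv2.resize(cv2.imread('pics/side13.png')[165:275,300:400],None,fx=5,fy=5,interpolation=2))
a=d['image'][40:240,190:500]
cv2.imwrite('pics/w13z.png',cv2.resize(a,None,fx=2.5,fy=2.5,interpolation=2)[:,:,::-1])
```

```text
t 18.3 tcp [ 0.5961 -0.0448  0.2587] F [ 0.1   0.12 -0.25]
pointer deg world, bright, median (np.float64(90.0230117143066), np.float32(141.87541), np.float32(42.527588))
(np.float64(90.29874540890727), np.float32(141.80315), np.float32(42.472496))
(np.float64(88.35730661445115), np.float32(142.15169), np.float32(42.595543))
(np.float64(91.81805339214053), np.float32(141.6302), np.float32(42.45756))
```

View pics/w13.png

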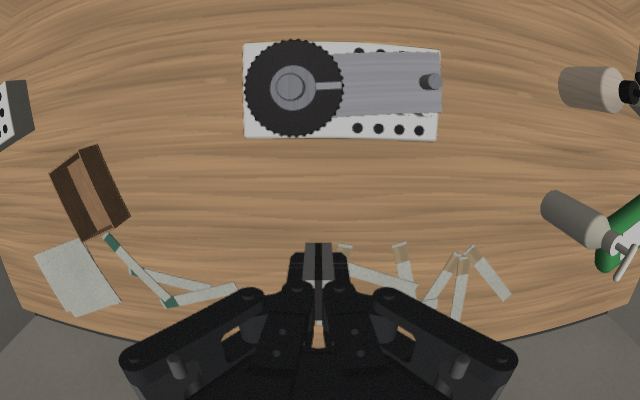

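View pics/side13z.png

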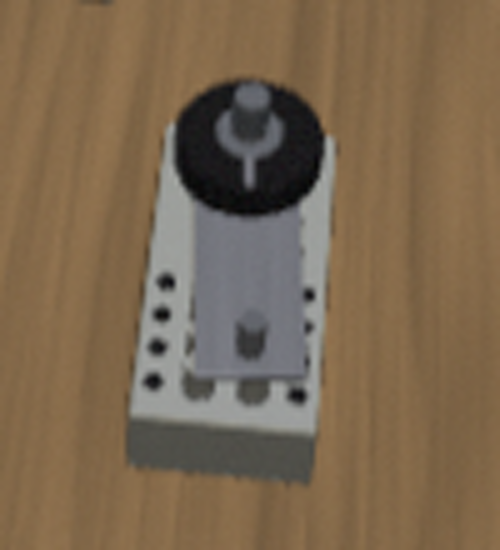

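The ring now sits at 90 to 91°, i.e. two turns up (ring ≈ 12.58), ridge pointing along the plate, with the plate unmoved. Next I'll go to the robot side of the post and push it toward +x, so the plate swings clockwise away from the bystanders.

Call:
apply_moves --pt "0 0.5 0.5 0 0 0 0" --pt "0 0.6 0.5 0 0 0 0" --pt "0 0.6 0.5 0 0 0 0" --pt "0 0.45 0.4 0.3 0 0 0" --pt "0 0 0 0.8 0 0 0" --pt "0 0 0 0.6 0 0 0" --pt "0 0 0 0 0 0 0"

```text
time: 19.23
position: [0.464, 0.067, 0.1533]
eef_rot: [-0.0, 1.0, -0.001, -0.004]
wrist_force: [-0.6, 0.0, 0.0]
width: -0.001
```

Run:
```python
from ring import *
d=look('w14',(.507,-.0645),.131)
```

```text
t 19.275 tcp [0.4659 0.0672 0.1551] F [-0.84  0.52  1.13]
pointer deg world, bright, median (np.float64(90.8770366931135), np.float32(148.5498), np.float32(31.990845))
```

View pics/w14.png

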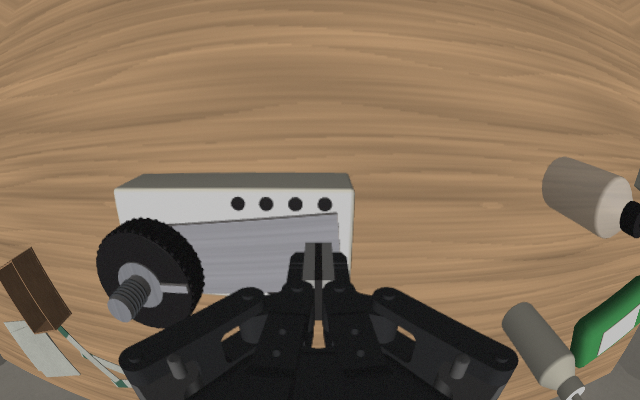

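The fingertip is in line with the hidden post, with the pointer still at 90.9°. Descending to 0.103, then closing in slowly.

Call:
apply_moves --pt "0 0 0 0.5 0 0 0" --pt "0 0 0 0.37 0 0 0" --pt "0 0 0 0 0 0 0" --pt "0 -0.1 0 0 0 0 0" --pt "0 -0.08 0 0 0 0 0" --pt "0 0 0 0 0 0 0"

```text
time: 20.02
position: [0.4796, 0.068, 0.105]
eef_rot: [-0.0, 1.0, 0.0, 0.001]
wrist_force: [0.8, 0.4, 0.1]
width: 0.002
```

Call:
apply_moves --pt "0 -0.08 0.01 0 0 0 0.5" --pt "0 -0.08 0.01 0 0 0 0.5" --pt "0 -0.08 0.02 0 0 0 0.5" --pt "0 -0.08 0.01 0 0 0 0.5" --pt "0 -0.08 0.01 0 0 0 0.5" --pt "0 -0.08 0.02 0 0 0 0.5" --pt "0 -0.08 0.01 0 0 0 0.5" --pt "0 -0.08 0.01 0 0 0 0.5"

```text
time: 21.02
position: [0.5176, 0.0693, 0.1042]
eef_rot: [0.14, 0.99, 0.0, -0.0]
wrist_force: [-1.0, 1.4, -0.6]
width: -0.002
```

Run:
```python
from ring import *
d=look('w15',(.507,-.0645),.131)
```

```text
t 21.075 tcp [0.5183 0.0691 0.1043] F [ 0.66 -0.17 -0.57]
pointer deg world, bright, median (np.float64(91.39211706205734), np.float32(142.27644), np.float32(30.374594))
```

View pics/w15.png

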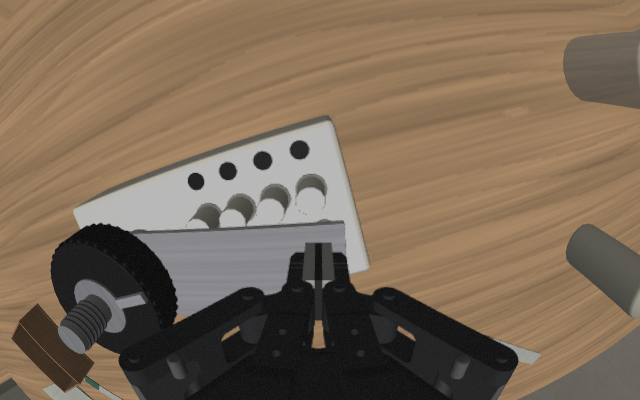

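The plate follows smoothly: four caps are now uncovered at (200-310, 190-215) and the ring is unchanged. Continuing.

Call:
apply_moves --pt "0 -0.08 0.01 0 0 0 0.5" --pt "0 -0.08 0.01 0 0 0 0.5" --pt "0 -0.08 0.01 0 0 0 0.5" --pt "0 -0.08 0.01 0 0 0 0.5" --pt "0 -0.08 0.01 0 0 0 0.5" --pt "0 -0.08 0.01 0 0 0 0.5" --pt "0 -0.08 0.01 0 0 0 0.5" --pt "0 -0.08 0.01 0 0 0 0.5"

```text
time: 22.08
position: [0.5548, 0.0585, 0.1043]
eef_rot: [0.277, 0.961, 0.0, 0.0]
wrist_force: [-0.2, 1.9, 0.3]
width: -0.002
```

Call:
apply_moves --pt "0 -0.08 0.01 0 0 0 0.5" --pt "0 -0.08 0.01 0 0 0 0.5" --pt "0 -0.08 0.01 0 0 0 0.5" --pt "0 -0.08 0.01 0 0 0 0.5" --pt "0 -0.08 0.01 0 0 0 0.5" --pt "0 -0.08 0.01 0 0 0 0.5" --pt "0 -0.08 0.01 0 0 0 0.5" --pt "0 -0.08 0.01 0 0 0 0.5"

```text
time: 23.08
position: [0.5874, 0.0381, 0.1043]
eef_rot: [0.408, 0.913, 0.0, 0.0]
wrist_force: [-0.5, 1.5, 0.1]
width: 0.001
```

Run:
```python
from ring import *
d=look('w16',(.507,-.0645),.131)
p=telemetry.get_obs()['position'][:2]-[.507,-.0645]; print(np.linalg.norm(p),np.rad2deg(np.arctan2(p[0],p[1])))
```

```text
t 23.125 tcp [0.5879 0.0375 0.1043] F [ 0.44  0.41 -0.73]
pointer deg world, bright, median (np.float64(91.02703078132265), np.float32(140.96045), np.float32(30.232828))
0.13022101183980095 38.414875324495306
```

View pics/w16.png

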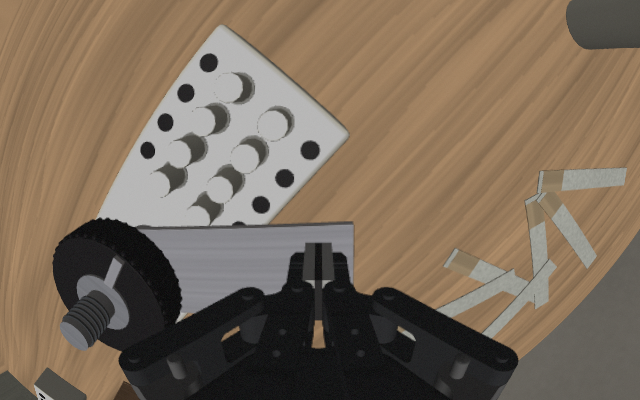

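At about 47° all eight caps show, though the nearest sits at the plate's edge. Another 20-24°.

Call:
apply_moves --pt "0 -0.08 0.02 0 0 0 0.5" --pt "0 -0.08 0.02 0 0 0 0.5" --pt "0 -0.08 0.02 0 0 0 0.5" --pt "0 -0.08 0.02 0 0 0 0.5" --pt "0 -0.08 0.02 0 0 0 0.5" --pt "0 -0.08 0.02 0 0 0 0.5" --pt "0 -0.08 0.02 0 0 0 0.5" --pt "0 -0.08 0.02 0 0 0 0.5"

```text
time: 24.12
position: [0.6172, 0.0122, 0.1043]
eef_rot: [0.531, 0.848, 0.0, 0.0]
wrist_force: [-1.1, 1.2, 0.1]
width: 0.003
```

Call:
apply_moves --pt "0 -0.08 0.02 0 0 0 0.5" --pt "0 -0.08 0.02 0 0 0 0.5" --pt "0 -0.08 0.02 0 0 0 0.5" --pt "0 0 0 0 0 0 0" --pt "0 0.2 0 0 0 0 0" --pt "0 0.2 0 -0.5 0 0 0" --pt "0 0 0 -1 0 0 0" --pt "0 0 0 -1 0 0 0"

```text
time: 25.12
position: [0.6173, 0.0246, 0.2558]
eef_rot: [0.573, 0.82, -0.0, -0.0]
wrist_force: [1.9, 0.3, -0.7]
width: 0.001
```

Call:
apply_moves --pt "0 0.6 0 -0.3 0 0 0" --pt "0 0.5 0 0 0 0 0" --pt "0 0 0 0 0 0 0"

```text
time: 25.5
position: [0.5944, 0.0897, 0.2723]
eef_rot: [0.571, 0.821, 0.001, -0.001]
wrist_force: [0.2, -0.4, 0.6]
width: -0.002
```

Run:
```python
from ring import *
d=look('w17',(.507,-.0645),.131); s=snap('scene','scene17'); t=snap('side','side17')
import pickle; pickle.dump((d,s,t),open('end.pkl','wb'))
a=cv2.resize(cv2.imread('pics/scene17.png')[130:250,225:385],None,fx=4,fy=4,interpolation=2); b=cv2.resize(cv2.imread('pics/side17.png')[160:280,260:400],None,fx=4,fy=4,interpolation=2)
cv2.imwrite('pics/sz17.png',a);cv2.imwrite('pics/tz17.png',b)
```

```text
t 25.55 tcp [0.5947 0.0873 0.2723] F [-0.14 -0.98  0.27]
pointer deg world, bright, median (np.float64(89.72977048440097), np.float32(141.37175), np.float32(32.04655))
```

View pics/w17.png

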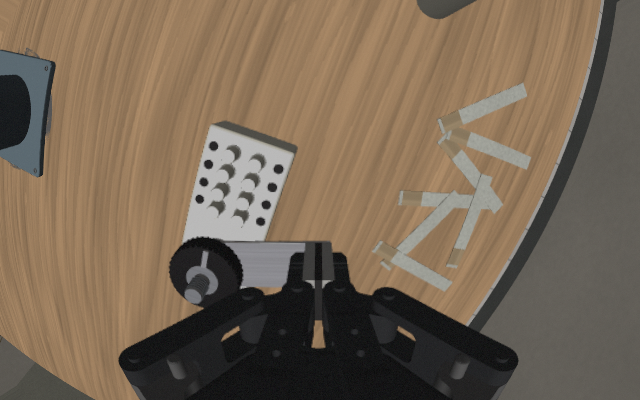

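View pics/sz17.png

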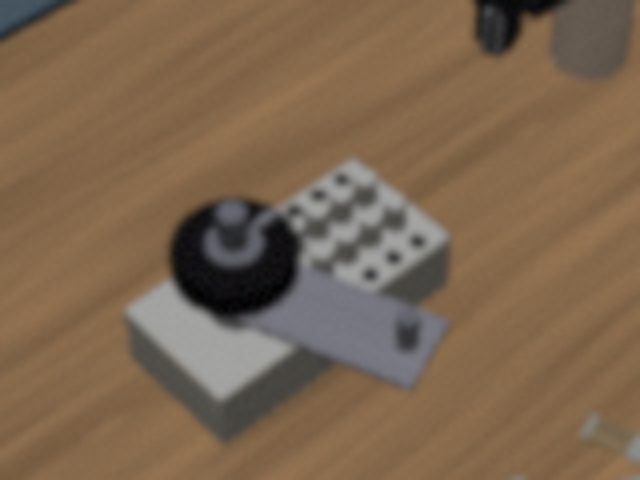

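View pics/tz17.png

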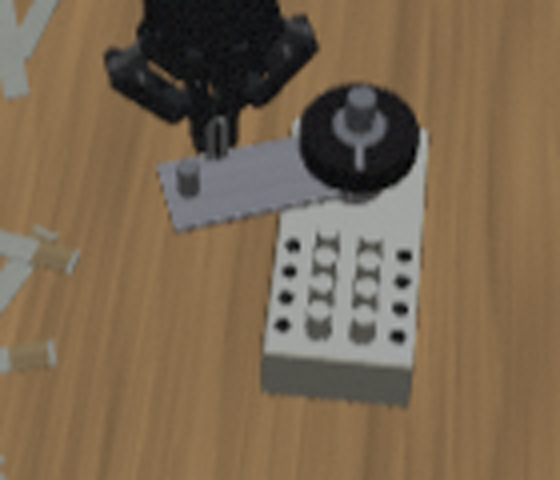

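View pics/scene17.png

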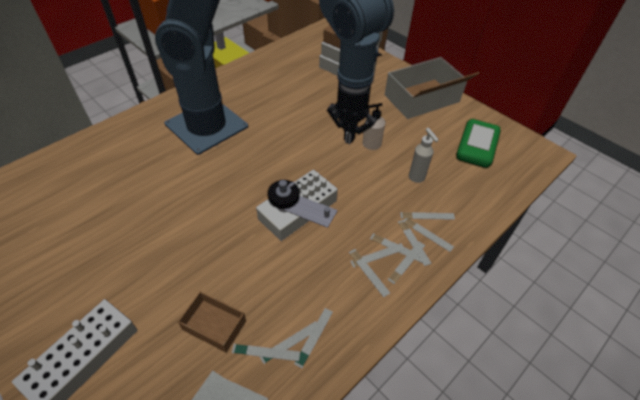

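All eight caps are clear, the finger is free, and the bottles and tray are at their original pixels. I'll do one numeric check of the plate angle and then hand in.

Run:
```python
from h import *
import pickle
d,s,t=pickle.load(open('end.pkl','rb'))
P,e=tri(ray(s,326.2,210.9),ray(t,306.7,201.4)); r=P[:2]-[.507,-.0645]; print(P,e,'plate rad',np.arctan2(r[1],r[0])-np.deg2rad(89.6),np.linalg.norm(r))
D=pickle.load(open('D0.pkl','rb'))
a=cv2.absdiff(cv2.GaussianBlur(D['scene']['image'],(5,5),0),cv2.GaussianBlur(s['image'],(5,5),0)).max(2)
print('lotion diff',a[125:185,405:440].max(),'tray',a[290:350,175:250].max(),'gel lower',a[135:150,368:384].max())
print(telemetry.get_obs()['wrist_force'],robot.sign_off())
```

```text
[ 0.63244361 -0.01846822  0.11769635] 0.0026620822270435785 plate rad -1.2121187471142096 0.13362269563700283
lotion diff 4 tray 4 gel lower 4
the job is handed in; nothing more can be done
[ 1.25941691  0.5844702  -0.15512072] None
```

The ring is two turns loose and the plate has swung clear of all eight tubes; the job was handed in at about 25.6 s.

**Ring:** I turned it anticlockwise with the shut fingertip, in strokes along its far rim at about 3–6 N. I read the pointer from the wrist camera after every stroke.
- It went from 102.8° in the world frame (0.22 rad) to about 90–91°, two turns up. That is about 12.58 rad, with the block's +y at roughly 89.6°.
- The pointer readings scattered by 1–2°; the last one was 89.7°.
- From the slightly offset start, the ring actually turned about 708°. I aimed for the two-turn mark of 12.57 rad rather than a full 720° from the start position.
- When I stopped, the ridge was about 3–4° off the plate's own centre line, because the plate itself started about 0.08 rad off.
- In the first, fifth and last long strokes the finger slipped or lost contact part-way. I made up the shortfall with a short measured stroke and did not overshoot.

**Plate:** Only after the ring was loose did I push the post clockwise with the fingertip, at about 2 N by the readings after each move. Triangulating the post gives -1.21 rad, past the 1.0 rad needed. The ring did not move noticeably during the push.

**Surroundings:** The lotion bottle, the tray and the lower part of the gel bottle show no change between the first and last scene pictures. The arm hides the upper part of the gel bottle in the last one. The robot was touching nothing at hand-in.

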